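# Free the cam and push the connector home

### The arm

A 6-joint arm with a two-finger parallel gripper is mounted at the origin on the work surface. World frame = base frame: x ahead of the robot, y to its left, z up, the work surface at z = 0. Lengths are in m, angles in degrees, forces in N, time in s.
With the tool pointing down it reaches from about 0.325 to 1 m from the base axis. Payload 5.1 kg.
Tool frame: the origin (TCP) lies midway between the tips of the shut fingers; the grasp point (between the pads) lies 19 mm behind it; x points along the fingers, y is the direction in which the jaws open and shut, and the axes are right-handed (so a half turn about x gives the same grasp; the last joint's range is limited). The gripper opens to 85 mm and grips with 20 to 120 N. Pads are 22 mm wide; open, the fingers measure 114 mm over their backs; the gripper's body (76 mm by 85 mm) begins 54 mm behind the grasp point. The pads swing forward as they close: fully open they stand 13 mm farther back than shut.
Start: joints at [-71.711, 7.093, 94.555, -0, 78.352, -4.733], TCP at [0.254, -0.598, 0.231] pointing down, gripper open.
Joint ranges: [-149.61, 149.61], [-58.7, 133.49], [1.44, 155.28], [-77.14, 257.14], [18.33, 153.61], [-166.67, 166.67]. Speed limits (degrees/s): [147.25, 147.25, 180, 180, 180, 180].

### API

Orientations are given as a 3x3 rotation matrix whose columns are the frame's x, y, z axes.
In Python, from cell import bot gives the robot as it stands.
- The arm moves only by the tool carry_out, never from a script. Its argument "targets" is text: rows parted by semicolons, each of 7 numbers parted by spaces: the opening, from 0 (shut) to 1 (fully open), then the shift along the tool's x, y, z in cm, then the turn, a rotation vector about the tool's x, y, z in degrees. In form: gripper x y z wx wy wz; .... A call has 1 to 20 rows; each row is the pose to reach, as a shift and turn from the pose measured when the call began, along the tool's axes at that moment; what a row does not reach only later rows make up. A row lasts 1/8 s, in which the tool goes at most 62.5 mm and 10.7 degrees, less where a joint would pass 70% of its speed; a pose out of reach is approached as far as the arm can. A call with a gripper value outside its range is refused whole. The fingers move at their own pace and stop on an object; "force" is the grip in N (left out, the last holds). Time passes only in rows, so rows that repeat a pose let the fingers close. It gives the time, the measured TCP pose, the force and the opening at its end, in the units of the state.
- bot.state(): the state, without advancing time (a new reading comes with each control period).
- bot.snapshot(name): name is "side" or "top"; returns a dict with "pixels" (420x560x3 uint8, blue, green, red), "camera_matrix" (3x3 intrinsics, pixels), "world_to_cam" (4x4, takes a point from world to camera coordinates). Camera axes: x right, y up, looking along -z (the intrinsics and any distortion apply to the point x, -y, -z); pixel columns grow to the right and rows downward; lengths in m; the calibration is good to about 2 mm. A picture is of the moment at which its call begins. There is no depth.
- bot.close_job(): hands the job in, once; it reports no verdict.
The state is a dict: "time": time; "qpos": joint angles; "joint_velocities": joint speeds; "effort": joint torques, N m; "tool_pos": TCP position; "orientation": TCP orientation; "contact_force": force on the tool from outside, world axes, zero at the start; "moment": the same for the moment, N m; "opening": finger opening in m.
Only numpy, scipy, OpenCV 4.12 (cv2) and the standard library are available. Lean on these libraries where they do the work, as an engineer would, in place of code of your own. Each camera call takes 0.05 s, during which the arm holds its last target.

### The job

On the board-test fixture, push the cam's lever round with the fingertips until the cam's low point faces the follower roller (the lever then points straight forward, alongside the board); then push the connector carriage fully home against its stops by its upright push plate, so that the connector closes on the edge of the board. Only push: do not pinch the lever or the plate, and leave the board in its nest and everything else on the bench where it is.

Things in the scene. Friction and masses are not known exactly. Their poses are not given: they have to be found in the camera images.
- fixture: Grey anodised base plate 300 x 250 mm, top 14 mm above the bench, fixed. Origin: centre of its underside, on the bench. +x is 'forward', the way the carriage is pushed (roughly away from the robot); +y is left, the cam's side; turned up to 0.4 rad. In its frame (mm): board's nest x 40 to 142, y -91 to 1; two guide rods with end blocks up to 46 high, x -140 to 27, at y -81 and -9.
- slide (a joint): Travel of the connector carriage along the fixture's +x, m: 0 = drawn back (starts at 0 to 0.0025), 0.030 = home against its two front stops. About 4 N of friction, no spring, stays where left. Its roller meets the cam's rim: with the high point there it stops at 0.003 to 0.006; with the low point there the cam is 1 mm clear even at 0.030.
- push_pad (a point): On the rear (-x) face of the carriage's upright push plate, mid-width, 78 mm above the bench; axes as the fixture's. Plate: 90 mm wide (along y), 12 mm thick, from 44 to 96 mm above the bench, steel with a black rubber pad behind. Push here along the fixture's +x. Nothing within 45 mm behind it is higher than 40 mm.
- follower (a point): Centre of the carriage's follower roller, a steel roller of 18 mm diameter under the end of the arm on the carriage's left, 30 mm above the bench. It lies straight behind the cam's pivot, at the same y in the fixture's frame.
- cam (a joint): Angle of the eccentric cam about its upright pivot, rad, growing clockwise seen from above. 0 = high point at the roller, lever straight back (fixture's -x); 1.57 = lever left (+y), out over the bench; 3.14 = low point at the roller, lever straight forward (+x) beside the nest. Starts at 0.05 to 0.6; range -0.05 to 3.7. Friction of 0.25 N m (3 N at the grip) holds it where left.
- cam_pivot (a point): On the cam's pivot axis, level with the disc, 30 mm above the bench; turns with the cam, its -x along the lever. The steel disc is 56 mm in diameter, set 14 mm off the pivot towards the lever: its rim is 42 mm from the pivot at the high point, on the lever's side, and 14 mm at the low point, opposite. In the fixture's frame the pivot is at x 29, y 75 mm.
- lever_grip (a point): Middle of the lever's upright grip, 85 mm from the pivot axis, 79 mm above the bench: a black paddle 30 mm long along the lever, 14 mm thick across it, 56 to 98 mm above the bench. Below it the lever's steel bar, 10 mm wide, at 48 to 56 mm. The point's -x points out along the lever, its +y the way it swings towards low: push the flat flank on its -y side, 7 mm from here.
- board: The green circuit board under test, 90 x 80 x 2 mm with parts up to 25 mm tall, lying loose in the nest, its underside 31 mm above the bench and its edge contacts towards the carriage. Origin: centre of its underside. Leave it where it lies.
- cap_tall: The capacitor standing on end on the bench beyond the cam's side of the fixture (26 mm diameter, 45 mm tall). Loose; leave it where it is. Origin: centre of its underside.
- cap_short: The second, shorter capacitor standing there (22 mm diameter, 30 mm tall). Loose; leave it where it is. Origin: centre of its underside.
- bnc_cap: The small steel and brass connector cap (16 mm diameter, 26 mm tall) standing on the fixture's base at its rear corner on the cam's side. Loose; leave it where it is. Origin: centre of its underside.
- driver: The screwdriver (170 mm) on the bench along the fixture's other side. Loose; leave it where it is. Origin: its underside, on its length.
- multimeter: The handheld multimeter (185 x 92 x 46 mm) on the bench to the left. Loose; leave it where it is. Origin: centre of its underside.

How it is judged (in metres and radians):
On the way, in this order (a step that is already met when the one before it is completed fails the run):
1. the cam's low point faces the follower (within 0.45 rad) while the carriage is still back (within 10 mm) (value of joint cam between 2.69 and 3.59 rad and value of joint slide below 0.01 m), for 0.2 s.
2. the carriage is pushed home (within 2 mm of its stops) (value of joint slide above 0.028 m), for 0.2 s.
At the end, for the whole second after the job is handed in: The cam stands within 0.45 rad of its low point, the carriage is home within 2 mm, both are at rest, and the board lies in its nest within 6 mm of where it was (value of joint cam between 2.69 and 3.59 rad and value of joint slide above 0.028 m and velocity of joint slide between -0.005 and 0.005 m/s and velocity of joint cam between -0.05 and 0.05 rad/s and distance of board from where it was at the start of the episode below 0.006 m); the robot touches nothing.
It fails at once if the lever is pinched (both its flanks pressed by the fingers at once, over 2 N each) (contact force between any of cam_c3, cam_c4 and the fingers above 2 N and contact force between any of cam_c5, cam_c6 and the fingers above 2 N).
It fails at once if the push plate is pinched (front and rear pressed by the fingers at once, over 2 N each) (contact force between each of slide_c4, slide_c5 and the fingers above 2 N).
It fails at once if the board is lifted or shoved out of its nest (moved over 6 mm) (distance of board from where it was at the start of the episode above 0.006 m).
It fails at once if any of the loose things on the bench or the fixture is knocked over or moved over 12 mm (distance of any of cap_tall, cap_short, bnc_cap, driver, multimeter from where it was at the start of the episode above 0.012 m).
It also fails if it takes over 54 s, if anything falls off the work surface, if the arm or the gripper's body presses on something with over 40 N, if the wrist force passes 120 N, or if a joint passes its speed limit or range.

## Working session

There is one attempt and no reset: what is moved stays moved. The work goes in short steps, Python scripts to look and compute and a tool call to move; the robot and the scene stay as the last step left them, time stands still between calls to the robot, and variables do not carry over. Pictures are saved under pics/ and viewed, and the job is handed in when it is done.

Besides the shell and the picture viewer there is one more tool, called after "Request:" in YAML: its name, and indented under it one key for each argument. carry_out: Moves the arm, as the interface text tells. Its arguments: {"type":"object","properties":{"targets":{"type":"string"},"force":{"type":"number"}},"required":["targets"]}

```bash
mkdir -p pics; ls; python3 - <<'E'
from cell import bot
import cv2,numpy as np
print(bot.state())
for n in("top","side"):
    s=bot.snapshot(n); cv2.imwrite(f"pics/{n}0.png",s["pixels"]); print(n,s["camera_matrix"].tolist(),np.round(s["world_to_cam"],4).tolist(),[k for k in s])
    np.savez(f"{n}0.npz",**s)
E
```

```text
pics
{'time': 0.0, 'qpos': array([-7.17129109e+01,  7.13451787e+00,  9.46331544e+01,  7.51808195e-04,
        7.83518830e+01, -4.73076305e+00]), 'joint_velocities': array([ 0.0059227 ,  0.07894087, -0.02618378, -0.0521842 ,  0.01260854,
       -0.07567307]), 'effort': array([ 5.41815334e-04, -4.23610032e+01, -3.65452194e+01, -3.85544388e-05,
        6.91060239e-03, -5.05642078e-06]), 'tool_pos': array([ 0.25396751, -0.59767524,  0.23005104]), 'orientation': array([[-6.42537949e-04,  3.91014800e-01, -9.20384166e-01],
       [ 1.98528146e-03, -9.20382043e-01, -3.91015285e-01],
       [-9.99997823e-01, -2.07846378e-03, -1.84894043e-04]]), 'contact_force': array([-0.0662212 , -0.28884958, -0.13232256]), 'moment': array([0.00205263, 0.01582233, 0.00101696]), 'opening': 0.08549084210476207}
top [[445.93537209474164, 0.0, 280.22273712884214], [0.0, 445.93537209474164, 208.64839229888827], [0.0, 0.0, 1.0]] [[0.1255, -0.9921, -0.0062, 0.0776], [0.9681, 0.1211, 0.2193, -0.5632], [-0.2168, -0.0335, 0.9756, -0.9342], [0.0, 0.0, 0.0, 1.0]] ['pixels', 'camera_matrix', 'world_to_cam']
side [[402.0708634656325, 0.0, 272.09125342559173], [0.0, 402.0708634656325, 216.06527915532308], [0.0, 0.0, 1.0]] [[-0.9947, -0.102, -0.0134, 0.5339], [0.065, -0.7244, 0.6863, 0.0146], [-0.0797, 0.6818, 0.7272, -0.9371], [0.0, 0.0, 0.0, 1.0]] ['pixels', 'camera_matrix', 'world_to_cam']
```

View pics/top0.png

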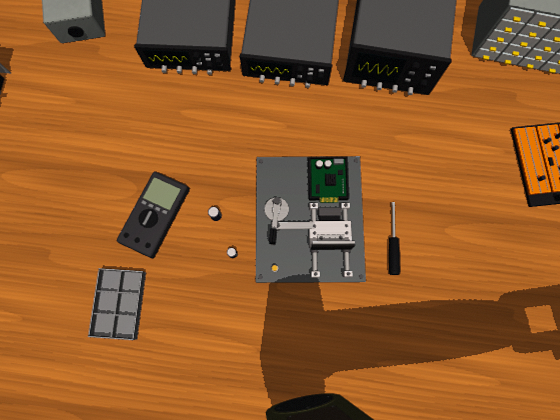

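View pics/side0.png

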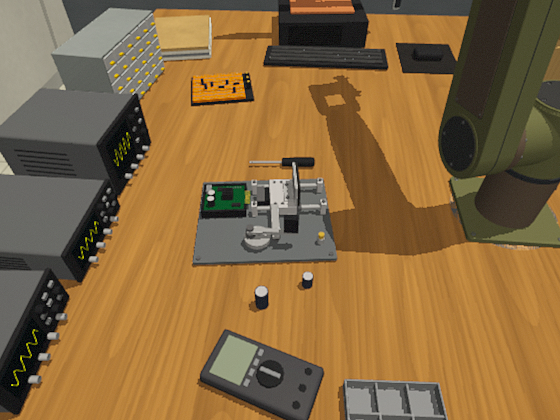

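The top view shows the fixture at about (256–365, 156–282), with the cam at (277,209), the lever grip at (272,237) and the carriage at (332,232). Next I'll enlarge both views.

```bash
python3 - <<'E'
import cv2,numpy as np
a=np.load("top0.npz")["pixels"]; cv2.imwrite("pics/topz.png",cv2.resize(a[145:293,195:395],None,fx=4,fy=4,interpolation=cv2.INTER_CUBIC))
a=np.load("side0.npz")["pixels"]; cv2.imwrite("pics/sidez.png",cv2.resize(a[145:315,180:350],None,fx=3.5,fy=3.5,interpolation=cv2.INTER_CUBIC))
E
```

```text
(no output)
```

View pics/topz.png

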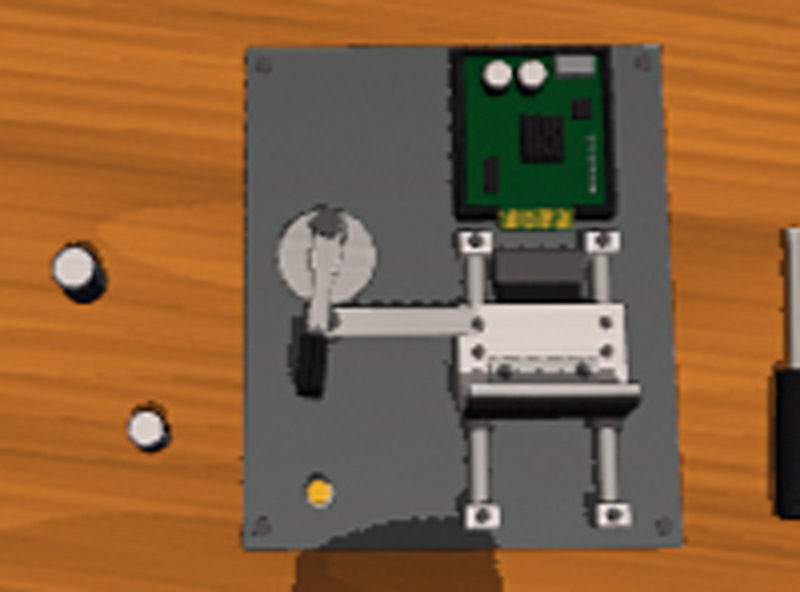

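View pics/sidez.png

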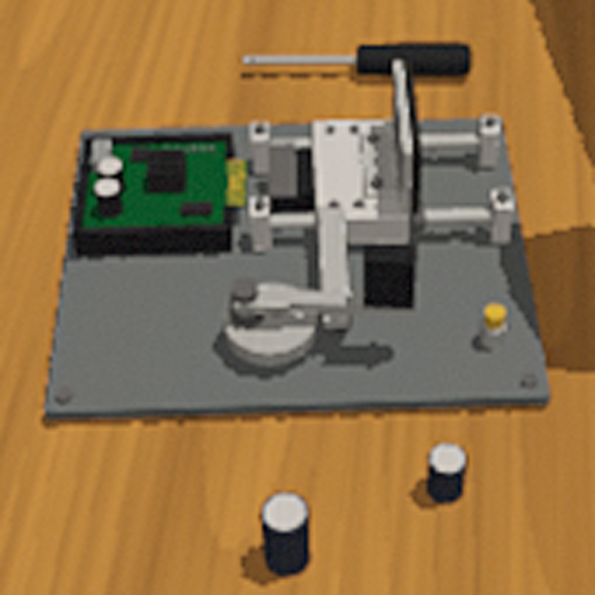

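```bash
cat > h.py <<'E'
import numpy as np
S={n:np.load(n+"0.npz") for n in("top","side")}
def proj(n,P):
    s=S[n];P=np.atleast_2d(P);c=P@s["world_to_cam"][:3,:3].T+s["world_to_cam"][:3,3]
    K=s["camera_matrix"];return np.c_[K[0,2]+K[0,0]*c[:,0]/-c[:,2],K[1,2]+K[1,1]*-c[:,1]/-c[:,2]]
def back(n,uv,z):
    s=S[n];K=s["camera_matrix"];R=s["world_to_cam"][:3,:3];t=s["world_to_cam"][:3,3]
    o=-R.T@t;d=R.T@np.array([(uv[0]-K[0,2])/K[0,0],-(uv[1]-K[1,2])/K[1,1],-1]);return o+d*(z-o[2])/d[2]
def fx(p,P):
    P=np.atleast_2d(P).astype(float);c,s=np.cos(p[2]),np.sin(p[2])
    return np.c_[p[0]+c*P[:,0]-s*P[:,1],p[1]+s*P[:,0]+c*P[:,1],P[:,2]]
def tz(u,v): return ((u+.5)/4-.5+195,(v+.5)/4-.5+145)
def sz(u,v): return ((u+.5)/3.5-.5+180,(v+.5)/3.5-.5+145)
E
python3 - <<'E'
from h import *
from scipy.optimize import least_squares
C=np.array([[.15,.125,.014],[.15,-.125,.014],[-.15,-.125,.014],[-.15,.125,.014]])
T=np.array([tz(247,48),tz(661,45),tz(682,547),tz(245,547)])
Sd=np.array([sz(47,412),sz(82,132),sz(506,125),sz(549,398)])
f=lambda p:np.r_[(proj("top",fx(p,C))-T).ravel(),(proj("side",fx(p,C))-Sd).ravel()]
r=least_squares(f,[.6,.0,0]);p=r.x;print(p,np.degrees(p[2]),np.round(r.fun,1))
np.save("p.npy",p)
for n,fz in(("top",tz),("side",sz)):
  q={"top":dict(grip=((311,333),(309,397)),ct=(75,266),cs=(148,428),bnc=(319,491)),"side":dict(grip=None,ct=(285,510),cs=(447,457),bnc=(494,313))}[n]
  for k,z in(("ct",.045),("cs",.03),("bnc",.04)):
    w=back(n,fz(*q[k]),z); d=w[:2]-p[:2];c,s=np.cos(p[2]),np.sin(p[2])
    print(n,k,w.round(4),"fix",np.round([c*d[0]+s*d[1],-s*d[0]+c*d[1]],4))
# draw overlay
import cv2
best=[]
for n,(x0,y0,k,w,h) in dict(top=(195,145,4,200,148),side=(180,145,3.5,170,170)).items():
  im=cv2.resize(S[n]["pixels"][y0:y0+h,x0:x0+w],None,fx=k,fy=k,interpolation=cv2.INTER_CUBIC)
  def px(P): return [tuple(int(round(v)) for v in ((u-np.array([x0,y0])+.5)*k-.5)) for u in proj(n,fx(p,P))]
  def poly(P,c): cv2.polylines(im,[np.array(px(P))],True,c,1)
  poly(C,(0,0,255))
  for th,col in((.05,(255,0,0)),(.2,(0,255,255)),(.35,(255,0,255))):
    a=np.pi-th; u=np.array([np.cos(a),np.sin(a)]);v=np.array([-u[1],u[0]])
    B=[np.r_[np.array([.029,.075])+u*r+v*t,.098] for r,t in((.07,.007),(.1,.007),(.1,-.007),(.07,-.007))]; poly(B,col)
  for sl in (0,): 
    pass
  cv2.imwrite(f"pics/{n}ov.png",im)
E
```

```text
[0.54742396 0.08122582 0.12742713] 7.3010367427713625 [-0.9 -0.1 -0.6  0.3 -0.5  0.8 -1.8  1.  -1.5 -0.6 -0.2 -1.5 -0.9 -2.8
  0.5 -0.8]
top ct [0.5284 0.2981 0.045 ] fix [0.0087 0.2175]
top cs [0.4438 0.245  0.03  ] fix [-0.082   0.1757]
top bnc [0.4198 0.1442 0.04  ] fix [-0.1186  0.0787]
side ct [0.5259 0.2993 0.045 ] fix [0.0064 0.219 ]
side cs [0.4421 0.247  0.03  ] fix [-0.0834  0.1779]
side bnc [0.4187 0.1476 0.04  ] fix [-0.1192  0.0822]
```

View pics/topov.png

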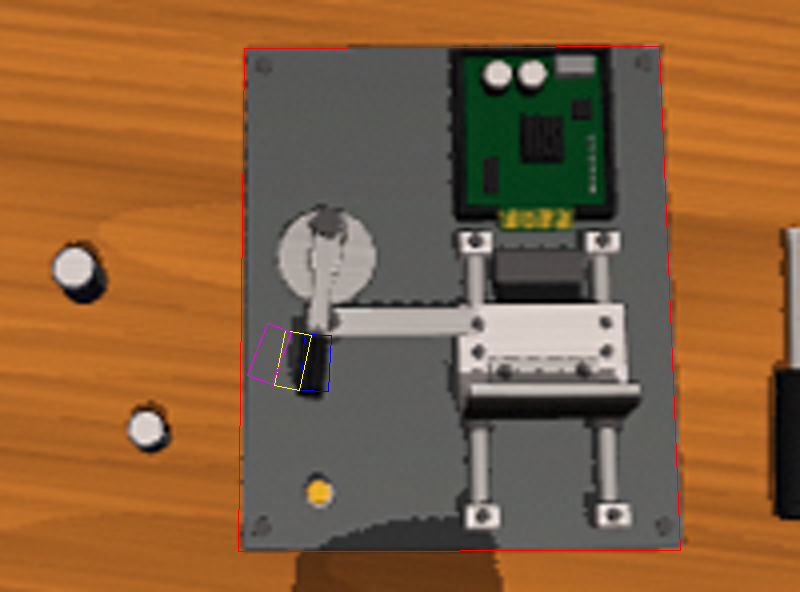

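View pics/sideov.png

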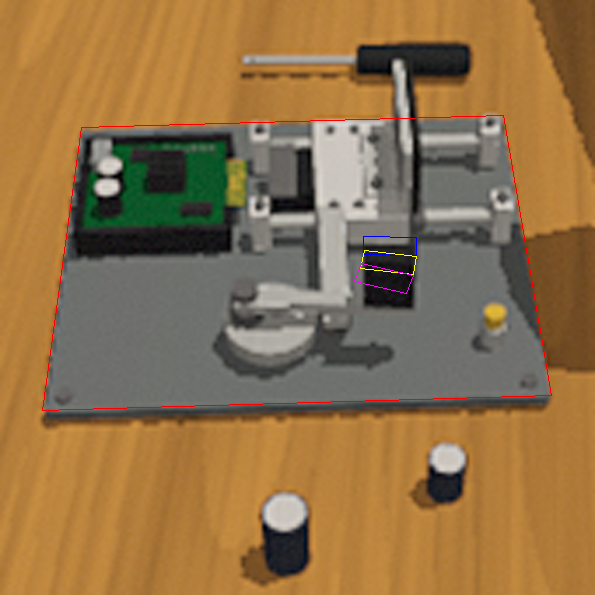

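```bash
cat >> h.py <<'E'
p=np.load("p.npy")
def rows(st,poses,g=0):
    """poses: list of (fixture x,y mm, z mm, heading deg of tool +y in fixture frame)"""
    R=st["orientation"];t=st["tool_pos"];y0=np.degrees(np.arctan2(R[1,1],R[0,1]));out=[]
    from scipy.spatial.transform import Rotation as Ro
    prev=None
    for x,y,z,a in poses:
        w=fx(p,[[x/1e3,y/1e3,z/1e3]])[0];b=np.radians(a)+p[2]
        Y=np.array([np.cos(b),np.sin(b),0]);X=np.array([0,0,-1.]);T=np.c_[X,Y,np.cross(X,Y)]
        rv=Ro.from_matrix(R.T@T).as_rotvec(degrees=True)
        s=R.T@(w-t)*100
        out.append(" ".join([f"{g:g}"]+[f"{v:.1f}" for v in s]+[f"{v:.0f}" for v in rv]))
    print("; ".join(out))
def fpos(st):
    d=st["tool_pos"]-np.r_[p[:2],0];c,s=np.cos(p[2]),np.sin(p[2]);R=st["orientation"]
    print("fix mm",np.round([1e3*(c*d[0]+s*d[1]),1e3*(-s*d[0]+c*d[1]),1e3*d[2]],1),"head",round(np.degrees(np.arctan2(R[1,1],R[0,1])-p[2])%360,1),"F",st["contact_force"].round(1),"q",st["qpos"].round(0),"t",round(st["time"],2),"open",round(st["opening"],4))
def lev(th,gap=0,hw=14.5,r=85):
    a=np.pi-th;u=np.array([np.cos(a),np.sin(a)]);s=np.array([u[1],-u[0]])
    c=np.array([29,75])+r*u-s*(7+hw+gap);return c[0],c[1],np.degrees(np.arctan2(s[1],s[0]))
E
python3 - <<'E'
from h import *
from cell import bot
st=bot.state();fpos(st)
for uv in((465,408),(640,402),(467,385),(640,382)):
    w=back("top",tz(*uv),.096);d=w[:2]-p[:2];c,s=np.cos(p[2]),np.sin(p[2]);print(np.round([1e3*(c*d[0]+s*d[1]),1e3*(-s*d[0]+c*d[1])],1))
x1,y1,h1=lev(.1,12);print(x1,y1,h1)
h0=np.degrees(np.arctan2(st["orientation"][1,1],st["orientation"][0,1])-p[2]);print(h0)
import numpy as np
d=st["tool_pos"]-np.r_[p[:2],0];c,s=np.cos(p[2]),np.sin(p[2]);a=np.array([1e3*(c*d[0]+s*d[1]),1e3*(-s*d[0]+c*d[1]),231])
b=np.array([x1,y1,190]);rows(st,[(*(a+(b-a)*min(1,k/16)),h0+(h1-h0)*min(1,k/17)) for k in range(1,19)])
E
```

```text
fix mm [-377.3 -636.1  230.1] head 285.7 F [-0.3  0.2 -0.3] q [-72.   7.  95.   0.  78.  -5.] t 0.1 open 0.0851
[-80.1   0.3]
[-77.1 -92.3]
[-67.8  -0.9]
[-66.4 -92.8]
-58.91977350630094 50.15320087816656 84.27042204869176
-74.27962237247479
0 0.2 -3.6 -3.1 -9 -0 0; 0 0.4 -7.2 -6.2 -19 -0 0; 0 0.7 -10.8 -9.2 -28 -0 0; 0 1.0 -14.4 -12.3 -37 -0 0; 0 1.2 -17.9 -15.4 -47 -0 0; 0 1.5 -21.5 -18.5 -56 -0 0; 0 1.8 -25.1 -21.5 -65 -0 0; 0 2.0 -28.7 -24.6 -75 -0 0; 0 2.3 -32.3 -27.7 -84 -0 0; 0 2.6 -35.9 -30.8 -93 -0 0; 0 2.8 -39.5 -33.9 -103 -0 0; 0 3.1 -43.1 -36.9 -112 -0 0; 0 3.3 -46.7 -40.0 -121 -0 0; 0 3.6 -50.2 -43.1 -131 -0 0; 0 3.9 -53.8 -46.2 -140 -0 0; 0 4.1 -57.4 -49.2 -149 -0 0; 0 4.1 -57.4 -49.2 -159 -0 0; 0 4.1 -57.4 -49.2 -159 -0 0
```

Request:
carry_out:
  targets: "0 0.2 -3.6 -3.1 -9 0 0; 0 0.4 -7.2 -6.2 -19 0 0; 0 0.7 -10.8 -9.2 -28 0 0; 0 1.0 -14.4 -12.3 -37 0 0; 0 1.2 -17.9 -15.4 -47 0 0; 0 1.5 -21.5 -18.5 -56 0 0; 0 1.8 -25.1 -21.5 -65 0 0; 0 2.0 -28.7 -24.6 -75 0 0; 0 2.3 -32.3 -27.7 -84 0 0; 0 2.6 -35.9 -30.8 -93 0 0; 0 2.8 -39.5 -33.9 -103 0 0; 0 3.1 -43.1 -36.9 -112 0 0; 0 3.3 -46.7 -40.0 -121 0 0; 0 3.6 -50.2 -43.1 -131 0 0; 0 3.9 -53.8 -46.2 -140 0 0; 0 4.1 -57.4 -49.2 -149 0 0; 0 4.1 -57.4 -49.2 -159 0 0; 0 4.1 -57.4 -49.2 -159 0 0; 0 4.1 -57.4 -49.2 -159 0 0"
  force: 40

```text
time: 2.48
tool_pos: [0.4821, 0.1227, 0.1901]
orientation: [[-0.001, -0.032, 0.999], [0.002, 0.999, 0.032], [-1.0, 0.002, -0.001]]
contact_force: [-0.4, -0.4, 0.2]
opening: -0.0
```

```bash
python3 - <<'E'
from h import *
from cell import bot
import cv2
st=bot.state();fpos(st)
x1,y1,h1=lev(.1,12)
rows(st,[(x1,y1,z,h1) for z in (160,130,100,80,66)])
for n in("top","side"):
    a=bot.snapshot(n)["pixels"];c=a[100:300,190:400] if n=="top" else a[130:320,180:390]
    cv2.imwrite(f"pics/{n}1.png",cv2.resize(c,None,fx=3,fy=3,interpolation=cv2.INTER_CUBIC))
E
```

```text
fix mm [-59.5  49.4 190.1] head 84.5 F [-0.4 -0.4  0.2] q [  8. -11. 116.   0.  75. -84.] t 2.48 open -0.0
0 3.0 0.1 0.1 0 -0 -0; 0 6.0 0.1 0.1 0 -0 -0; 0 9.0 0.1 0.1 0 -0 -0; 0 11.0 0.1 0.1 0 -0 -0; 0 12.4 0.1 0.1 0 -0 -0
```

View pics/side1.png

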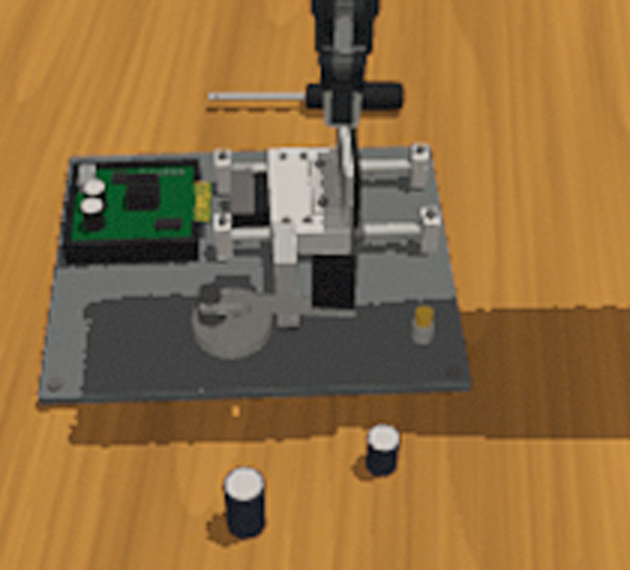

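The fingertips are at about (343,115) in the enlarged side view, above the gap between grip and push plate. I'll go down there.

Request:
carry_out:
  targets: "0 3.0 0.1 0.1 0 0 0; 0 6.0 0.1 0.1 0 0 0; 0 9.0 0.1 0.1 0 0 0; 0 11.0 0.1 0.1 0 0 0; 0 12.4 0.1 0.1 0 0 0; 0 12.4 0.1 0.1 0 0 0"

```text
time: 3.32
tool_pos: [0.4824, 0.1234, 0.0654]
orientation: [[-0.003, -0.032, 0.999], [0.002, 0.999, 0.032], [-1.0, 0.002, -0.003]]
contact_force: [0.9, 0.1, -0.4]
opening: 0.0001
```

```bash
python3 - <<'E'
from h import *
from cell import bot
st=bot.state();fpos(st)
L=[]
for th in [None]*0: pass
L=[(*lev(.1,6)[:2],66,lev(.1)[2]),(*lev(.1,0)[:2],66,lev(.1)[2])]
for th in np.linspace(.1,1.6,14)[1:]: x,y,h=lev(th);L.append((x,y,66,h))
rows(st,L)
E
```

```text
fix mm [-59.2  50.1  65.4] head 84.5 F [ 0.9  0.1 -0.4] q [  8.  -3. 122.   0.  61. -84.] t 3.33 open 0.0001
0 -0.1 0.6 0.0 0 -0 -0; 0 -0.1 1.2 0.0 0 -0 -0; 0 -0.1 2.2 -0.2 7 -0 -0; 0 -0.1 3.2 -0.2 13 -0 -0; 0 -0.1 4.2 -0.2 20 -0 -0; 0 -0.1 5.2 -0.0 27 -0 -0; 0 -0.1 6.2 0.3 33 -0 -0; 0 -0.1 7.1 0.6 40 -0 -0; 0 -0.1 8.0 1.1 47 -0 -0; 0 -0.1 8.8 1.7 53 -0 -0; 0 -0.1 9.6 2.4 60 -0 -0; 0 -0.1 10.2 3.2 66 -0 0; 0 -0.1 10.8 4.0 73 -0 0; 0 -0.1 11.3 4.9 80 -0 0; 0 -0.1 11.7 5.8 86 -0 0
```

Request:
carry_out:
  targets: "0 -0.1 0.6 0 0 0 0; 0 -0.1 1.2 0 0 0 0; 0 -0.1 2.2 -0.2 7 0 0; 0 -0.1 3.2 -0.2 13 0 0; 0 -0.1 4.2 -0.2 20 0 0; 0 -0.1 5.2 0 27 0 0; 0 -0.1 6.2 0.3 33 0 0; 0 -0.1 7.1 0.6 40 0 0; 0 -0.1 8.0 1.1 47 0 0; 0 -0.1 8.8 1.7 53 0 0; 0 -0.1 9.6 2.4 60 0 0; 0 -0.1 10.2 3.2 66 0 0; 0 -0.1 10.8 4.0 73 0 0; 0 -0.1 11.3 4.9 80 0 0; 0 -0.1 11.7 5.8 86 0 0; 0 -0.1 11.7 5.8 86 0 0"

```text
time: 5.32
tool_pos: [0.5371, 0.2428, 0.0669]
orientation: [[-0.002, 0.995, 0.103], [0.002, 0.103, -0.995], [-1.0, -0.001, -0.002]]
contact_force: [-0.1, 0.7, 0.4]
opening: -0.0002
```

```bash
python3 - <<'E'
from h import *
from cell import bot
import cv2
st=bot.state();fpos(st)
L=[]
for th in np.linspace(1.6,3.1,14)[1:]: x,y,h=lev(th);L.append((x,y,66,h))
rows(st,L)
for n in("top","side"):
    a=bot.snapshot(n)["pixels"];c=a[100:300,190:400] if n=="top" else a[130:320,180:390]
    cv2.imwrite(f"pics/{n}2.png",cv2.resize(c,None,fx=3,fy=3,interpolation=cv2.INTER_CUBIC))
E
```

```text
fix mm [ 10.3 161.6  66.9] head 358.6 F [-0.1  0.7  0.4] q [ 19.   9. 110.   0.  62.  13.] t 5.33 open -0.0002
0 0.1 1.0 -0.1 7 -0 0; 0 0.1 2.0 -0.2 14 -0 0; 0 0.1 3.0 -0.1 20 -0 0; 0 0.1 4.0 0.1 27 -0 0; 0 0.1 5.0 0.3 33 -0 0; 0 0.1 5.9 0.7 40 -0 0; 0 0.1 6.8 1.2 47 -0 0; 0 0.1 7.6 1.8 53 -0 0; 0 0.1 8.3 2.5 60 -0 0; 0 0.1 9.0 3.2 66 -0 0; 0 0.1 9.6 4.1 73 -0 0; 0 0.1 10.0 5.0 80 -0 0; 0 0.1 10.4 5.9 86 -0 0
```

View pics/side2.png

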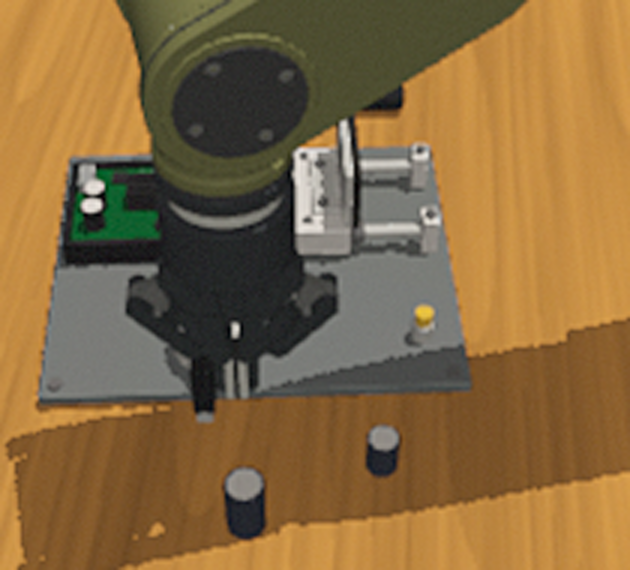

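View pics/top2.png

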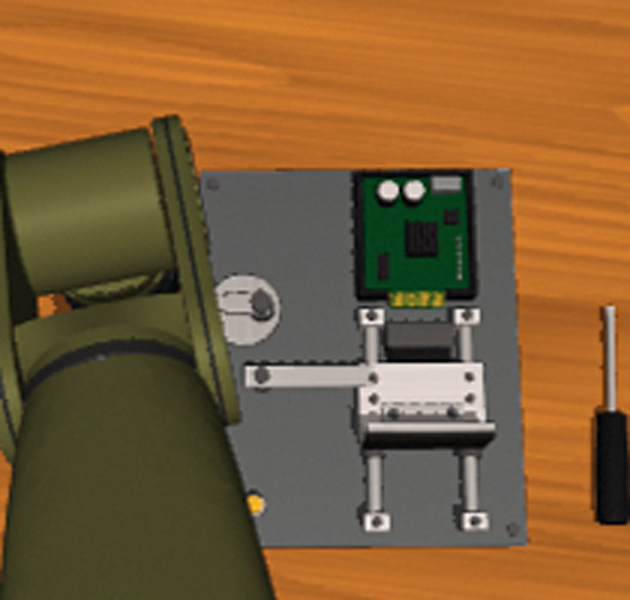

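The side view has the paddle at (203,390), ahead of the fingertips at (237,380). In the top view the disc has turned left, so the cam is near 1.6 and the caps are unmoved. I'll carry on with the swing.

Request:
carry_out:
  targets: "0 0.1 1.0 -0.1 7 0 0; 0 0.1 2.0 -0.2 14 0 0; 0 0.1 3.0 -0.1 20 0 0; 0 0.1 4.0 0.1 27 0 0; 0 0.1 5.0 0.3 33 0 0; 0 0.1 5.9 0.7 40 0 0; 0 0.1 6.8 1.2 47 0 0; 0 0.1 7.6 1.8 53 0 0; 0 0.1 8.0 2.1 57 0 0; 0 0.1 8.3 2.5 60 0 0; 0 0.1 8.7 2.8 63 0 0; 0 0.1 9.0 3.2 66 0 0; 0 0.1 9.3 3.6 70 0 0; 0 0.1 9.6 4.1 73 0 0; 0 0.1 9.8 4.5 76 0 0; 0 0.1 10.0 5.0 80 0 0; 0 0.1 10.0 5.0 80 0 0"

```text
time: 7.55
tool_pos: [0.6418, 0.2037, 0.0662]
orientation: [[-0.0, 0.276, -0.961], [0.003, -0.961, -0.276], [-1.0, -0.003, -0.001]]
contact_force: [0.2, 1.2, 0.1]
opening: 0.0001
```

```bash
python3 - <<'E'
from h import *
from cell import bot
import cv2
st=bot.state();fpos(st)
for n in("top","side"):
    a=bot.snapshot(n)["pixels"];c=a[100:300,190:400] if n=="top" else a[130:320,180:390]
    cv2.imwrite(f"pics/{n}3.png",cv2.resize(c,None,fx=3,fy=3,interpolation=cv2.INTER_CUBIC))
E
```

```text
fix mm [109.2 109.5  66.2] head 278.7 F [0.2 1.2 0.1] q [13. 18. 98.  0. 63. 87.] t 7.55 open 0.0001
```

View pics/side3.png

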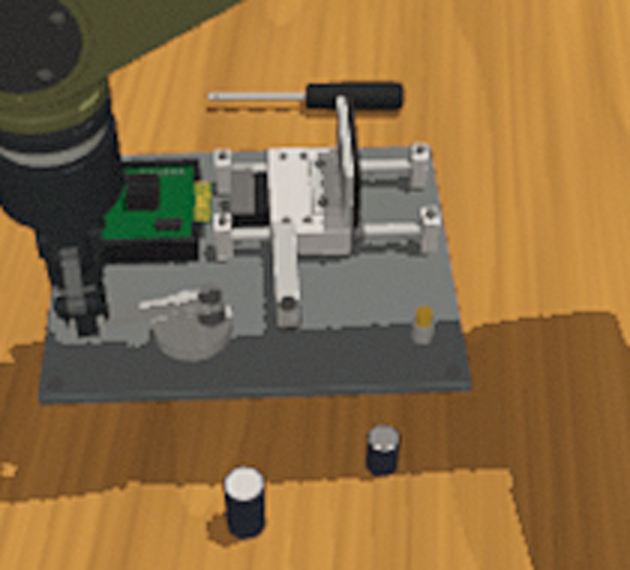

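View pics/top3.png

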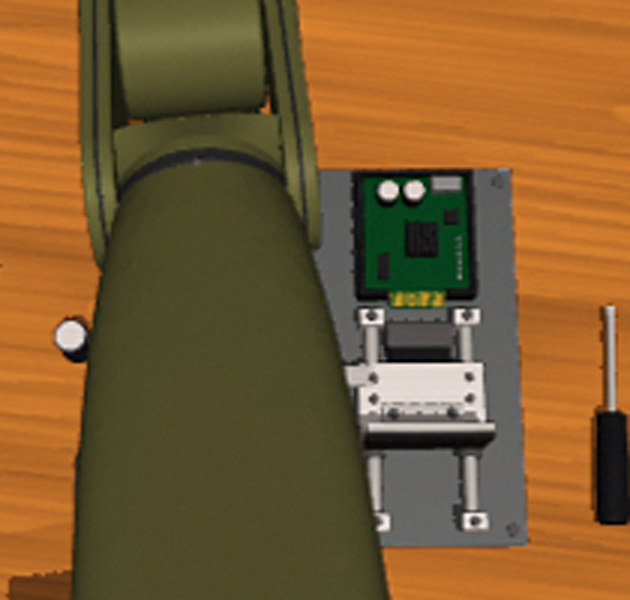

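The lever bar at (212,300)→(140,303) points forward. I'll back off to the left, go up and across to behind the plate, then check the cam.

```bash
python3 - <<'E'
from h import *
from cell import bot
st=bot.state()
a=np.array([109.,129,170,278]);b=np.array([-125,-45,170,270.])
L=[(109,119,66,278.7),(109,129,66,278.7),(109,131,100,278.7),(109,131,135,278.7),(109,131,170,278)]+[tuple(a+(b-a)*k/8) for k in range(1,9)]+[(-125,-45,170,270)]
rows(st,L)
E
```

```text
0 0.0 -0.9 -0.1 0 -0 0; 0 0.0 -1.9 -0.3 0 -0 0; 0 -3.4 -2.1 -0.3 0 -0 0; 0 -6.9 -2.1 -0.3 0 -0 0; 0 -10.4 -2.2 -0.3 1 -0 0; 0 -10.4 -0.3 2.9 2 0 0; 0 -10.4 1.5 6.1 3 0 0; 0 -10.4 3.2 9.4 4 0 0; 0 -10.4 4.9 12.6 5 0 0; 0 -10.4 6.6 15.8 6 0 0; 0 -10.4 8.3 19.0 7 0 0; 0 -10.4 10.0 22.2 8 0 0; 0 -10.4 11.7 25.5 9 0 0; 0 -10.4 11.7 25.5 9 0 0
```

Request:
carry_out:
  targets: "0 0 -0.9 -0.1 0 0 0; 0 0 -1.9 -0.3 0 0 0; 0 -3.4 -2.1 -0.3 0 0 0; 0 -6.9 -2.1 -0.3 0 0 0; 0 -10.4 -2.2 -0.3 1 0 0; 0 -10.4 -0.3 2.9 2 0 0; 0 -10.4 1.5 6.1 3 0 0; 0 -10.4 3.2 9.4 4 0 0; 0 -10.4 4.9 12.6 5 0 0; 0 -10.4 6.6 15.8 6 0 0; 0 -10.4 8.3 19.0 7 0 0; 0 -10.4 10.0 22.2 8 0 0; 0 -10.4 11.7 25.5 9 0 0; 0 -10.4 11.7 25.5 9 0 0"

```text
time: 9.4
tool_pos: [0.4276, 0.0199, 0.1695]
orientation: [[-0.001, 0.121, -0.993], [0.002, -0.993, -0.121], [-1.0, -0.002, 0.0]]
contact_force: [0.0, 0.2, -0.7]
opening: 0.0001
```

```bash
python3 - <<'E'
from h import *
from cell import bot
import cv2
st=bot.state();fpos(st)
for n,(x0,y0,k,w,h) in dict(top=(195,110,4,190,148),side=(180,145,4,170,145)).items():
  im=cv2.resize(bot.snapshot(n)["pixels"][y0:y0+h,x0:x0+w],None,fx=k,fy=k,interpolation=cv2.INTER_CUBIC)
  for th,col in((2.69,(255,0,0)),(3.14,(0,255,255)),(3.59,(255,0,255))):
    a=np.pi-th; u=np.array([np.cos(a),np.sin(a)]);v=np.array([-u[1],u[0]])
    B=[np.r_[np.array([.029,.075])+u*r+v*t,.098] for r,t in((.07,.007),(.1,.007),(.1,-.007),(.07,-.007))]
    q=np.round((proj(n,fx(p,B))-[x0,y0]+.5)*k-.5).astype(int);cv2.polylines(im,[q],True,col,1)
  cv2.imwrite(f"pics/{n}4.png",im)
E
```

```text
fix mm [-126.6  -45.6  169.5] head 269.6 F [ 0.   0.2 -0.7] q [ -5. -20. 125.   0.  75.  78.] t 9.4 open 0.0001
```

View pics/side4.png

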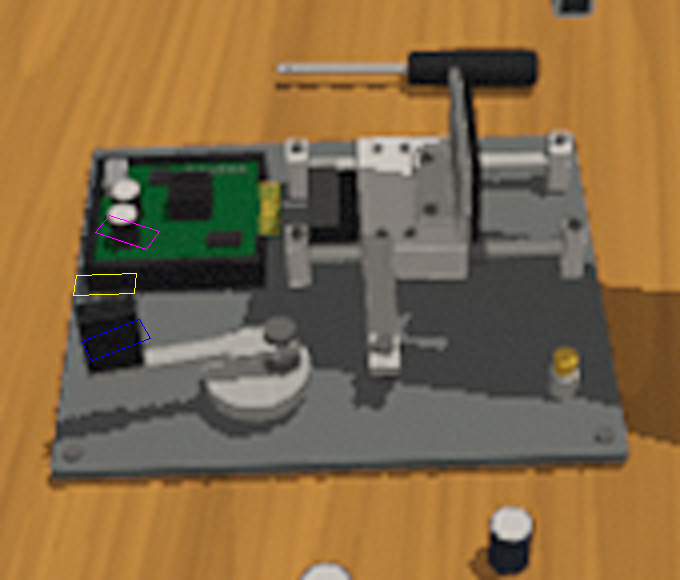

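View pics/top4.png

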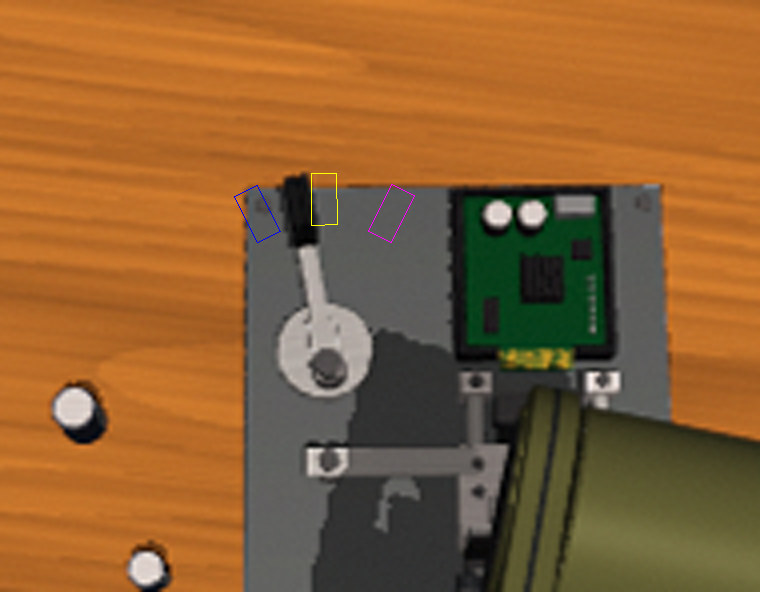

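The lever sits between the 2.69 (blue) and 3.14 (yellow) overlays, at about 2.97 rad, and the carriage is still back. Next I'll descend behind the plate and push.

Request:
carry_out:
  targets: "0 3 0 0 0 0 0; 0 6 0 0 0 0 0; 0 8.5 0 0 0 0 0; 0 10.4 0 0 0 0 0; 0 10.4 0 -1 0 0 0; 0 10.4 0 -2.0 0 0 0; 0 10.4 0 -2.8 0 0 0; 0 10.4 0 -3.2 0 0 0; 0 10.4 0 -3.6 0 0 0; 0 10.4 0 -4.0 0 0 0; 0 10.4 0 -4.4 0 0 0; 0 10.4 0 -4.8 0 0 0; 0 10.4 0 -5.2 0 0 0; 0 10.4 0 -5.5 0 0 0; 0 10.4 0 -5.8 0 0 0; 0 10.4 0 -5.8 0 0 0"

```text
time: 11.5
tool_pos: [0.4871, 0.0282, 0.0659]
orientation: [[0.001, 0.122, -0.992], [0.003, -0.992, -0.122], [-1.0, -0.003, -0.001]]
contact_force: [-1.1, 0.6, 0.5]
opening: -0.0001
```

```bash
python3 - <<'E'
from h import *
from cell import bot
import cv2
st=bot.state();fpos(st)
im=bot.snapshot("side")["pixels"][145:290,180:350];cv2.imwrite("pics/side5.png",cv2.resize(im,None,fx=4,fy=4,interpolation=cv2.INTER_CUBIC))
E
```

```text
fix mm [-66.6 -45.   65.9] head 269.7 F [-1.1  0.6  0.5] q [ -3.  -4. 123.   0.  61.  80.] t 11.5 open -0.0001
```

View pics/side5.png

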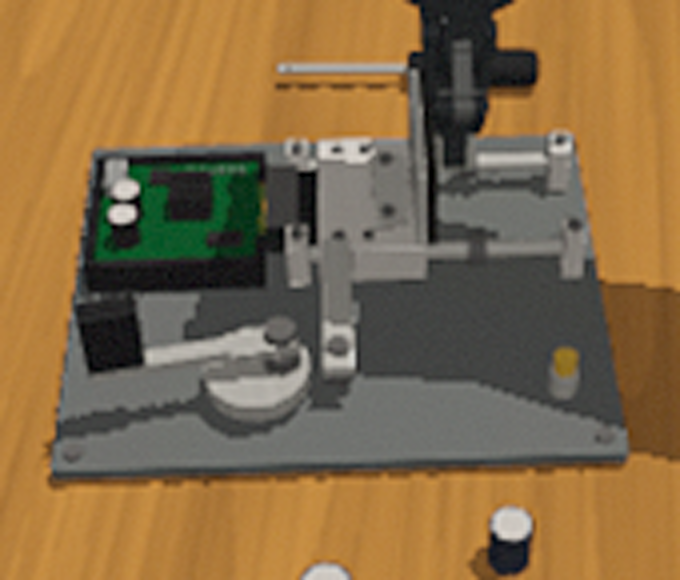

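The carriage has moved well forward and the connector is near the board edge at (265,205). The roller has nothing in its way. I'll push on in small steps and watch the force.

Request:
carry_out:
  targets: "0 0 0 -0.2 0 0 0; 0 0 0 -0.4 0 0 0; 0 0 0 -0.5 0 0 0; 0 0 0 -0.5 0 0 0"

```text
time: 12.05
tool_pos: [0.4922, 0.0287, 0.0659]
orientation: [[0.001, 0.122, -0.992], [0.003, -0.992, -0.122], [-1.0, -0.002, -0.002]]
contact_force: [-2.5, 0.2, 1.8]
opening: -0.0
```

Request:
carry_out:
  targets: "0 0 0 -0.1 0 0 0; 0 0 0 -0.2 0 0 0; 0 0 0 -0.2 0 0 0"

```text
time: 12.42
tool_pos: [0.4929, 0.0288, 0.0659]
orientation: [[-0.002, 0.123, -0.992], [0.002, -0.992, -0.123], [-1.0, -0.002, 0.002]]
contact_force: [-9.6, 0.0, 6.5]
opening: 0.0003
```

Request:
carry_out:
  targets: "0 0 0 -0.2 0 0 0; 0 0 0 -0.3 0 0 0; 0 0 0 -0.3 0 0 0"

```text
time: 12.8
tool_pos: [0.4928, 0.0288, 0.0659]
orientation: [[-0.011, 0.123, -0.992], [0.001, -0.992, -0.123], [-1.0, -0.003, 0.011]]
contact_force: [-17.8, -0.7, 14.3]
opening: -0.0
```

```bash
python3 - <<'E'
from h import *
from cell import bot
import cv2
st=bot.state();fpos(st)
im=bot.snapshot("side")["pixels"][145:290,180:350];cv2.imwrite("pics/side6.png",cv2.resize(im,None,fx=4,fy=4,interpolation=cv2.INTER_CUBIC))
E
```

```text
fix mm [-60.9 -45.   65.9] head 269.8 F [-17.8  -0.7  14.3] q [ -3.  -3. 122.   0.  62.  80.] t 12.8 open -0.0
```

View pics/side6.png

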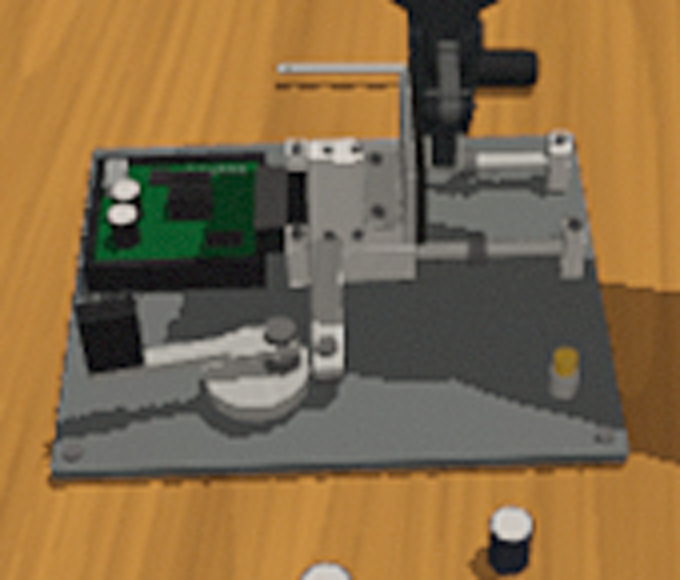

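Force climbs to 18 N with no further motion, so this is a hard stop. The carriage body is against the front blocks at (300,265). I'll retreat straight back and up, then measure the travel.

Request:
carry_out:
  targets: "0 0 0 1 0 0 0; 0 0 0 2.5 0 0 0; 0 -3 0 4 0 0 0; 0 -7 0 4 0 0 0; 0 -12 0 4 0 0 0; 0 -14 0 8 0 0 0; 0 -14 0 12 0 0 0; 0 -14 4 14 0 0 0; 0 -14 9 15 0 0 0; 0 -14 15 15 0 0 0; 0 -14 21 15 0 0 0; 0 -14 26 15 0 0 0; 0 -14 26 15 0 0 0"

```text
time: 14.48
tool_pos: [0.3771, -0.2505, 0.2067]
orientation: [[-0.011, 0.119, -0.993], [0.0, -0.993, -0.119], [-1.0, -0.002, 0.011]]
contact_force: [0.9, 1.4, -0.1]
opening: 0.0
```

```bash
python3 - <<'E'
from h import *
from cell import bot
import cv2
st=bot.state();fpos(st)
for n,(x0,y0,k,w,h) in dict(top=(195,145,4,200,148),side=(180,145,3.5,170,170)).items():
  a=bot.snapshot(n)["pixels"];np.save(n+"7.npy",a)
  cv2.imwrite(f"pics/{n}7.png",cv2.resize(a[y0:y0+h,x0:x0+w],None,fx=k,fy=k,interpolation=cv2.INTER_CUBIC))
E
```

```text
fix mm [-211.1 -307.4  206.7] head 269.5 F [ 0.9  1.4 -0.1] q [-40. -18. 120.  -0.  78.  43.] t 14.47 open 0.0
```

View pics/top7.png

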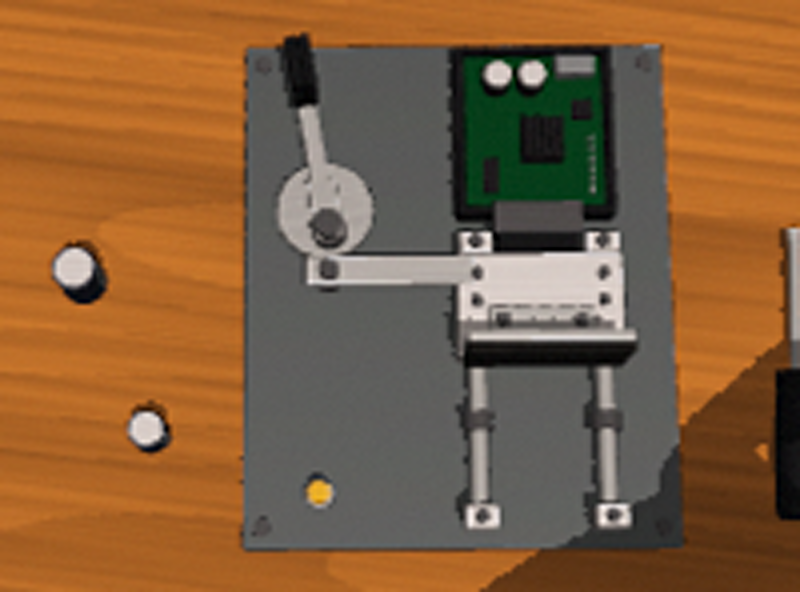

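View pics/side7.png

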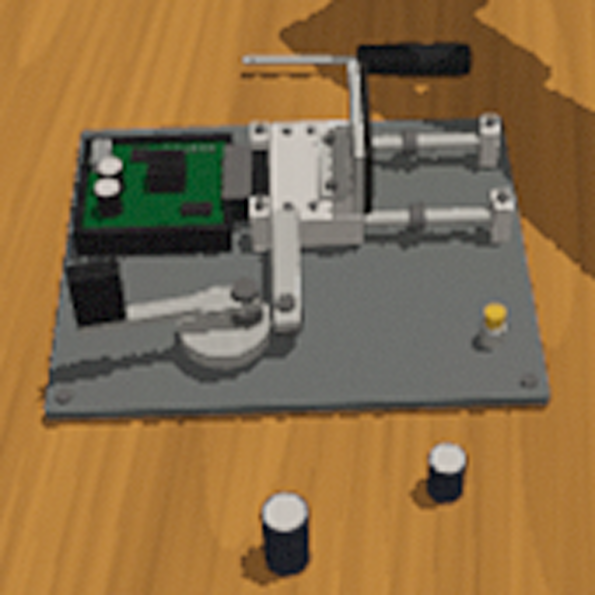

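```bash
python3 - <<'E'
from h import *
import cv2
def sub(n,b,z):
    x,y,w,h=b;k=8
    A=cv2.resize(S[n]["pixels"][y:y+h,x:x+w],None,fx=k,fy=k,interpolation=cv2.INTER_CUBIC)
    m=18;im=np.load(n+"7.npy")[y-m:y+h+m,x-m:x+w+m]
    r=cv2.matchTemplate(cv2.resize(im,None,fx=k,fy=k,interpolation=cv2.INTER_CUBIC),A,cv2.TM_CCOEFF_NORMED)
    _,s,_,l=cv2.minMaxLoc(r);d=np.array(l)/k-m;c=np.array([x+w/2,y+h/2])
    e=(back(n,c+d,z)-back(n,c,z))[:2];cc,ss=np.cos(p[2]),np.sin(p[2])
    print(n,b,"score",round(s,3),"px",d,"fixture mm",np.round(1e3*np.array([cc*e[0]+ss*e[1],-ss*e[0]+cc*e[1]]),1))
for z in(.04,.046):
  sub("top",(310,220,42,15),z)
  sub("side",(268,179,22,26),z)
sub("top",(308,240,50,9),.096)
sub("top",(309,157,40,42),.033);sub("side",(204,183,40,20),.033)
sub("top",(205,202,20,22),.03);sub("top",(224,244,18,16),.02);sub("top",(268,260,14,14),.03);sub("top",(385,200,12,75),.01)
E
```

```text
top (310, 220, 42, 15) score 0.883 px [ -0.375 -12.875] fixture mm [29.8  0.1]
side (268, 179, 22, 26) score 0.88 px [-12.75    0.375] fixture mm [29.5  0.1]
top (310, 220, 42, 15) score 0.883 px [ -0.375 -12.875] fixture mm [29.6  0.1]
side (268, 179, 22, 26) score 0.88 px [-12.75    0.375] fixture mm [29.2  0.1]
top (308, 240, 50, 9) score 0.974 px [ -0.5 -13.5] fixture mm [29.   0.3]
top (309, 157, 40, 42) score 0.966 px [0. 0.] fixture mm [0. 0.]
side (204, 183, 40, 20) score 0.991 px [0. 0.] fixture mm [0. 0.]
top (205, 202, 20, 22) score 1.0 px [0. 0.] fixture mm [0. 0.]
top (224, 244, 18, 16) score 1.0 px [0. 0.] fixture mm [0. 0.]
top (268, 260, 14, 14) score 0.999 px [0. 0.] fixture mm [0. 0.]
top (385, 200, 12, 75) score 0.926 px [ 0.    -0.125] fixture mm [ 0.3 -0. ]
```

```bash
python3 -c "
from cell import bot
print(bot.close_job())"
```

```text
the job is handed in; nothing more can be done
None
```

I pushed the cam's lever round to its low position and then pushed the carriage home. I handed the job in at about 14.6 s on the robot's clock, with the arm clear of everything; handing in gives no verdict.

- **Cam:** with the fingers shut, I pushed the lever's flank round from about 0.1 rad. It came to rest at about 2.95–2.98 rad in both views. That is 0.16–0.19 rad short of 3.14 but within the allowed 2.69–3.59, so I left it. The carriage was still back at that point.
- **Carriage:** I pushed the rear of the plate until it met a hard stop. The force rose to about 18 N along the push, with no further motion. Measured against the first pictures, the carriage had moved 29.0 to 29.8 mm from its start at 0–2.5 mm, which agrees with being home. The connector sits over the board's edge.
- **Other items:** the board, both capacitors and the connector cap showed no shift in the last pictures, and the screwdriver 0.3 mm (measurement noise). I did not measure the multimeter, but the arm worked well away from it.

No check failed. The carriage travel figures from the two cameras differ by up to 0.8 mm, and the fit of the fixture's position left errors of 1–3 pixels.

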